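# Hang the drive guard and put the lift-gate lever into its run notch

## Robot

A 6-joint arm with a two-finger parallel gripper is mounted at the origin on the work surface. World frame = base frame: x ahead of the robot, y to its left, z up, the work surface at z = 0. Lengths are in mm, angles in rad, forces in N, time in s.
With the tool pointing down it reaches from about 300 to 875 mm from the base axis. Payload 4.2 kg.
Tool frame: the origin (TCP) lies midway between the tips of the shut fingers; the grasp point (between the pads) lies 19 mm behind it; z points along the fingers, y is the line along which they close (so a half turn about z gives the same grasp; the last joint's range is limited). The gripper opens to 85 mm and grips with 20 to 120 N. Pads are 22 mm wide; open, the fingers measure 114 mm over their backs; the gripper's body (76 mm by 85 mm) begins 54 mm behind the grasp point. The pads swing forward as they close: fully open they stand 13 mm farther back than shut.
Start: joints at [-1.359, 0.32, 1.565, -0, 1.257, -0.02], TCP at [132.096, -559.636, 231.338] pointing down, gripper open.
Joint ranges: [-3.11, 3.11], [-0.84, 2.01], [0.21, 2.61], [-1.34, 4.49], [0.05, 2.63], [-2.56, 2.56]. Speed limits (rad/s): [2.57, 2.57, 3.14, 3.14, 3.14, 3.14].

## Interface

Orientations are given as a unit quaternion [w, x, y, z].
In Python, from bench import bot, eoat, solve_ik, telemetry, eyes, workorder gives the robot as it stands. Calls block until the motion is done:
- bot.goto(position, orientation): joint-space move of the TCP to a pose.
- bot.movel(position, rot=None, rate=150, threshold=None): straight line of the TCP; rot=None keeps the orientation; rate is the mean speed in mm/s. With threshold (N) it stops when the force on the tool has changed by that much, and returns True; else False.
- bot.set_joints(angles): joint-space move.
- eoat.command_gripper(opening): finger opening in mm; the grip force is fixed at half the most; returns when the fingers have stopped.
- bot.dwell(seconds).
- solve_ik(position, orientation): joint angles nearest the present ones, or None.
- telemetry.get_obs(): the state.
- eyes.capture(name): name is "scene" or "top" or "wrist"; returns a dict with "color" (480x640x3 uint8, blue, green, red), "z_map" (480x640 float32, mm along the optical axis (not along the pixel's ray), 0 where there is no reading), "mtx" (3x3 intrinsics, pixels), "R" (3x3) and "t" (3): a world point X has camera coordinates R X + t. Camera axes: x right, y down, z forward; pixel columns grow to the right and rows downward; lengths in mm; the calibration is good to about 2 mm. A picture is of the moment at which its call begins.
A pose or a line that the arm cannot do raises bot.IKError and nothing moves.
- workorder.hand_in(): hands the job in; it is judged then, once.
The state is a dict: "time_s": time; "q": joint angles; "joint_vel": joint speeds; "effort": joint torques, N m; "ee_pos": TCP position; "eef_rot": TCP orientation; "ft_force": force on the tool from outside, world axes, zero at the start; "wrist_torque": the same for the moment, N m; "gripper_width": finger opening in mm; "grasp_force": force on a finger pad.
Only numpy, scipy, OpenCV 4.12 (cv2) and the standard library are available. Lean on these libraries where they do the work, as an engineer would, in place of code of your own. Each camera call takes 0.05 s, during which the arm holds its last target. There are 200 camera calls.

## Task

Make the belt drive unit ready to run: first take the guard leaf out of its wooden rack and hang it on the machine's two hinge pins, both knuckles lowered fully home, the leaf lying closed along the machine's side, and let go of it. Then pull the selector lever up out of the notch at the left of its gate, swing it right under the guard rail, and let it drop fully into the run notch at the other end. Leave everything else on the bench where it stands.

Things in the scene. Friction and masses are not known exactly. Their poses are not given: they have to be found in the camera images.
- machine: Blue belt drive unit with a grey motor at its back, fixed. Base plate 250 (x) x 330 (y) mm. Origin: centre of its underside; x to its back (away from the robot), y to its left, z up. Left half: gearbox with selector lever. Right half: pulley chamber (x -90 to 110, y -150 to -45, top z 125 mm); its right (-y) side is the opening the guard covers
- rail (a point): Middle of a round 14 mm steel guard rail over the lever's knob: parallel to y, y -45 to 165, at machine x -80, z 327 mm; bars run back from its ends to posts at x 100. It keeps an upright gripper off the knob: come in from the robot's side, tilted along the lever's lean (30 degrees) or up to 15 more
- pin_low (a point): Root of the lower hinge pin, on its bracket's upper face, at machine x -100, y -172, z 45 mm. Upright pin, 9 mm thick, 26 mm long above this point (top 6 mm a cone). The bracket (18 mm wide, 10 thick) reaches out from the machine (+y side): bring the leaf in raised and from the -y side, never down through the upper bracket
- pin_up (a point): Root of the upper hinge pin, exactly 100 mm above the lower one; same pin and bracket
- guard: Loose aluminium leaf, about 0.35 kg: upright panel 120 long (x), 8 thick (y), 165 mm tall (z); louvres stand 1.5 mm proud at z 30 to 110. Origin: centre of the panel's underside. It starts upright in the rack; pick it by its upper edge. Hung and closed: axes parallel to the machine's, origin at machine x -22, y -172, z 33 mm; it may sag 2 or 3 degrees
- knuckle_low (a point): Lower of two steel knuckles (rings: bore 12.5, outside 22, height 24 mm) on the leaf's -x edge, at leaf x -78, y 0: centre of its bore at its underside, 12 mm above the leaf's underside; comes to rest on pin_low
- knuckle_up (a point): The same for the upper knuckle, 112 mm above the leaf's underside; comes to rest on pin_up
- rack: Wooden rack, fixed: base 150 (x) x 80 (y) x 10 mm, two walls 100 mm long, 34 mm tall above the base, 13 mm apart, along x; the leaf stands between them on the base (leaf origin 10 mm above the rack's, axes the same). Origin: centre of its underside
- pivot (a point): Point on the lever's swing axis level with its rod: machine x -12, y 50, z 68 mm. Its x axis is the swing axis (machine x tilted 30 degrees up), y is the machine's y, z is the lever's direction when centred: leaning 30 degrees from vertical towards the robot. The lever moves in this frame's y-z plane
- knob (a point): Grip centre of the lever's round black knob (26 mm thick, 40 mm long along the lever), 158 mm plus the lift from pivot. Its z axis points out along the lever. A 12 mm rod joins it to the pivot. A cross tooth on the rod, 9 mm thick, 86 mm from the pivot, sits in a notch of the steel gate rim
- gate_mid (a point): Middle of the gate's rim, midway between the two notches, 94 mm from the pivot. The run notch is in a separate plate bolted behind the rim, adjusted differently each time: its centre lies at a swing of 0.71 to 0.85. Feel for it: with the tooth let down on the rim from a swing of 0.63 on, push the knob right (about 3 N): it drops in by itself and stops dead
- lever_lift (a joint): How far the lever is pulled out along its own axis, 0 (down in a notch) to 0.018 m (stop). Spring and weight pull it back with about 8 N at 0, 12 N at the stop. The tooth is clear of the rim above 0.0135 and rests on it at about 0.0125 where there is no notch
- lever_swing (a joint): Swing about pivot's x axis, rad: 0 in the starting notch (knob 0.39 rad left, +y, of centre), growing as the knob goes right (-y), 1.0 at the stop. It stays where it is left (1 N at the knob). Notches are 13 mm wide, so the tooth drops in only within about 0.02 rad of a notch's centre
- wrench: Bystander: a 190 mm open spanner lying in front of the machine; leave it alone
- flat_bar: Bystander: a 200 x 30 x 8 mm steel bar lying on the bench; leave it alone
- spray_can: Bystander: a 170 mm tall spray can, 62 mm across; leave it alone
- jar: Bystander: an 85 mm tall jar, 68 mm across; leave it alone
- hammer: Bystander: a hammer lying on the bench; leave it alone
- mug: Bystander: a white mug 95 mm tall; leave it alone
Mind the look-alikes: they are no part of the job. There is more than one size of the guard; the job needs the largest.

How it is judged (in metres and radians):
On the way, in this order (a step that is already met when the one before it is completed fails the run):
1. The guard hangs on both pins, lowered home and closed along the machine's side, and is let go (distance between knuckle_low and pin_low below 0.006 m and distance between knuckle_up and pin_up below 0.006 m and angle between the x axis of guard and the x axis of machine, either way round below 0.3 rad and x of guard in the frame of machine above -0.06 m and angle between guard's own z axis and vertical below 0.1 rad and contact force between the fingers and guard below 0.3 N), for 0.3 s.
2. The lever is pulled up clear of its starting notch (value of joint lever_lift above 0.0125 m and value of joint lever_swing below 0.15 rad).
At the end, for the whole second after the job is handed in: Both knuckles within 6 mm of their pin roots, the leaf within 17 degrees of parallel to the machine's side (its far end towards the machine's back), upright within 6 degrees and still; the lever down in the run notch (lift under 4 mm, swing over 0.66 rad); nothing else moved by more than 30 mm (distance between knuckle_low and pin_low below 0.006 m and distance between knuckle_up and pin_up below 0.006 m and angle between the x axis of guard and the x axis of machine, either way round below 0.3 rad and x of guard in the frame of machine above -0.06 m and angle between guard's own z axis and vertical below 0.1 rad and value of joint lever_lift below 0.004 m and value of joint lever_swing above 0.66 rad and linear speed of guard below 0.03 m/s); the robot touches nothing.
It fails at once if another thing on the bench is moved more than 30 mm (distance of any of wrench, flat_bar, spray_can, jar, hammer, mug from where it was at the start of the episode above 0.03 m).
It also fails if it takes over 54 s, if anything falls off the work surface, if the arm or the gripper's body presses on something with over 40 N, if the wrist force passes 120 N, or if a joint passes its speed limit or range.

## Working session

There is one attempt and no reset: what is moved stays moved. The work goes in short steps, each a Python script; the robot and the scene stay as the last script left them, time stands still between calls to the robot, and variables do not carry over. Pictures are saved under pics/ and viewed, at most 11 in all, crops included, and the job is handed in when it is done.

```bash
ls; mkdir -p pics; python3 - <<'E'
from bench import eyes,telemetry
import cv2,numpy as np
for n in("scene","top"):
    d=eyes.capture(n); cv2.imwrite(f"pics/{n}0.png",d["color"]); np.savez(f"{n}0.npz",**d)
    print(n,d["mtx"].tolist(),d["R"].round(3).tolist(),d["t"].round(1).tolist())
print(telemetry.get_obs())
E
```

```text
pics
scene [[551.8049189258145, 0.0, 318.0262502877568], [0.0, 551.8049189258145, 243.94200699450823], [0.0, 0.0, 1.0]] [[-0.028, 0.999, -0.022], [0.623, 0.001, -0.782], [-0.782, -0.036, -0.623]] [42.8, -110.4, 1987.3]
top [[456.2284881096941, 0.0, 322.66398860003255], [0.0, 456.2284881096941, 241.7644465211183], [0.0, 0.0, 1.0]] [[0.028, -0.999, 0.02], [-0.995, -0.03, -0.095], [0.096, -0.018, -0.995]] [-66.8, 464.8, 1357.4]
{'time_s': 0.1, 'q': array([-1.35900561e+00,  3.20257060e-01,  1.56554925e+00, -3.46312329e-05,
        1.25737846e+00, -2.00472185e-02]), 'joint_vel': array([-1.51356574e-03, -1.72455339e-03, -2.87258564e-03, -2.74844185e-05,
        6.64971907e-04,  2.32296058e-03]), 'effort': array([ 4.87425896e-04, -4.16409087e+01, -2.34703374e+01, -5.70984625e-06,
        4.81784155e-03,  1.06948903e-05]), 'ee_pos': array([ 131.99294731, -559.22012889,  230.55263484]), 'eef_rot': array([-7.90825744e-04,  9.93287982e-01,  1.15664817e-01, -9.25948050e-05]), 'ft_force': array([-0.11630043, -0.19289188,  0.51256274]), 'wrist_torque': array([ 0.00404552,  0.01621484, -0.06064774]), 'grasp_force': 0.0, 'gripper_width': 85.31262932100377}
```

View pics/scene0.png

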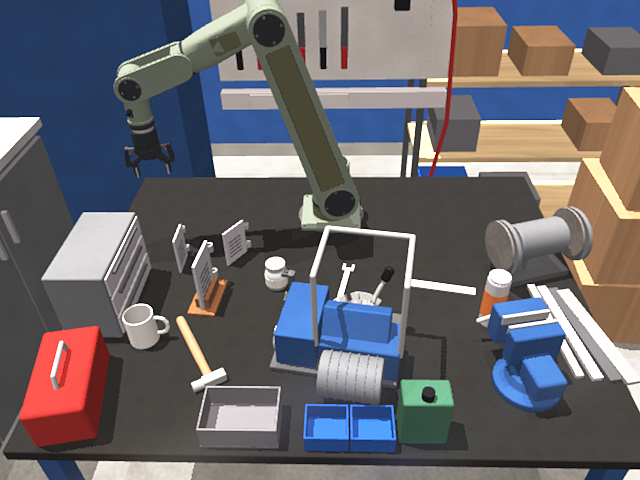

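View pics/top0.png

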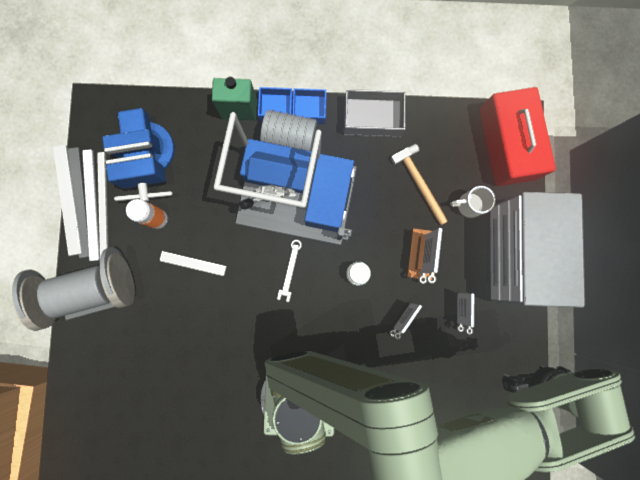

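The scene view is from behind the machine. In the top view the machine is at about (285,175), turned about 10°. The largest guard stands in its orange rack at (425,252), with the knuckles at its robot-side end (432,278). Two smaller look-alikes are at (407,320) and (465,312).

```bash
cat > h.py <<'E'
import numpy as np,cv2
from scipy.spatial.transform import Rotation as Rot
def cloud(d):
    z=d["z_map"];v,u=np.mgrid[:480,:640]
    K=d["mtx"];P=np.stack([(u-K[0,2])/K[0,0]*z,(v-K[1,2])/K[1,1]*z,z],-1)
    W=(P-d["t"])@d["R"]; W[z<=0]=np.nan
    return W
def proj(d,X):
    c=np.asarray(X)@d["R"].T+d["t"]; p=c@d["mtx"].T; return p[...,:2]/p[...,2:]
def ray(d,uv,z):
    "pixel -> world point on plane z"
    uv=np.atleast_2d(uv); r=np.c_[uv,np.ones(len(uv))]@np.linalg.inv(d["mtx"]).T@d["R"]
    c=-d["R"].T@d["t"]; return c+r*((z-c[2])/r[:,2:])
def rect(P):
    r=cv2.minAreaRect(P[:,:2].astype(np.float32)); return r,cv2.boxPoints(r)
E
python3 - <<'E'
from h import *
for n in("top","scene"):
    d=np.load(n+"0.npz"); W=cloud(d); c=d["color"].astype(int)
    blue=(c[...,0]>c[...,2]+60)
    u=np.arange(640)[None]+0*W[...,0]; v=np.arange(480)[:,None]+0*W[...,0]
    reg=(W[...,0]>300)&(W[...,0]<950)
    print(n,"machine/bench z",np.nanmedian(W[(abs(W[...,2])<8)][:,2]))
    if n=="top": b=(u>300)&(u<360)&(v>140)&(v<240)&blue&(abs(W[...,2]-125)<8)
    else: b=(u>265)&(u<335)&(v>270)&(v<350)&blue&(abs(W[...,2]-125)<8)
    print("chamber",b.sum(),np.nanmedian(W[b],0).round(1),rect(W[b]))
    r=(W[...,2]>315)&(W[...,2]<345)&(c.min(-1)>120)&((u<340)&(v<230) if n=="top" else (u>300)&(u<425)&(v>215))
    print("rail",r.sum(),np.nanmedian(W[r],0).round(1),rect(W[r]))
    g=(W[...,2]>120)&(W[...,2]<190)&((u>395)&(u<445)&(v>225)&(v<285) if n=="top" else (u>190)&(u<217)&(v>235)&(v<300))
    print("guard",g.sum(),W[g].max(0).round(1),rect(W[g]))
    o=(c[...,2]>c[...,0]+50)&((u>395)&(u<445)&(v>225)&(v<285) if n=="top" else (u>180)&(u<235)&(v>270)&(v<320))
    o&=(W[...,2]<20)
    print("rackbase",o.sum(),np.nanmedian(W[o],0).round(1),rect(W[o]))
    w=(u>335)&(u<360)&(v>165)&(v<240)&(c.min(-1)>150)
    if n=="top": print("brackets",W[w].round(0)[::6].tolist())
E
```

```text
top machine/bench z 0.17343290032448627
chamber 2530 [604.  -64.7 124.9] (((609.8037719726562, -42.83354949951172), (149.49810791015625, 200.98410034179688), 80.13716125488281), array([[ 497.99316  ,  -99.264565 ],
       [ 696.00684  , -133.69116  ],
       [ 721.6144   ,   13.5974655],
       [ 523.6007   ,   48.024063 ]], dtype=float32))
rail 1385 [579.3 108.3 332.7] (((631.5880126953125, 90.08763122558594), (223.9794464111328, 193.58538818359375), 80.33377075195312), array([[517.36554 ,  -4.059822],
       [708.20245 , -36.56443 ],
       [745.8105  , 184.23508 ],
       [554.9736  , 216.73969 ]], dtype=float32))
guard 425 [ 500.6 -340.8  181. ] (((425.8036193847656, -361.8631591796875), (21.483217239379883, 148.34439086914062), 81.05508422851562), array([[ 350.8633 , -360.94147],
       [ 497.4036 , -384.00677],
       [ 500.74393, -362.78485],
       [ 354.20364, -339.71954]], dtype=float32))
rackbase 416 [ 441.6 -334.     9.9] (((441.66644287109375, -353.09576416015625), (71.66816711425781, 153.44554138183594), 87.93831634521484), array([[ 363.7042 , -386.1465 ],
       [ 517.
[... 991 characters left out ...]
62],
       [708.1583   , -35.600204 ],
       [745.8601   , 185.16626  ],
       [552.6002   , 218.17058  ]], dtype=float32))
guard 449 [ 505.1 -339.7  183.6] (((428.5284423828125, -354.2868347167969), (16.3453369140625, 154.42140197753906), 83.69815063476562), array([[ 350.8872 , -353.935  ],
       [ 504.3755 , -370.88525],
       [ 506.16968, -354.63867],
       [ 352.6814 , -337.68842]], dtype=float32))
rackbase 505 [ 480.8 -340.1   11.4] (((433.63531494140625, -362.1409912109375), (91.58394622802734, 169.2855987548828), 83.20100402832031), array([[ 344.16663, -397.59036],
       [ 512.2617 , -417.6315 ],
       [ 523.104  , -326.69162],
       [ 355.0089 , -306.65048]], dtype=float32))
```

```bash
cat >> h.py <<'E'
MY=np.deg2rad(-9.75); MO=np.array([611.,33.1,0])
def Rz(a): return Rot.from_euler('z',a).as_matrix()
def M2W(p): return MO+Rz(MY)@np.asarray(p,float)
def quat(R): return Rot.from_matrix(R).as_quat()[[3,0,1,2]]
def down(yaw): return quat(Rz(yaw)@np.diag([1.,-1,-1]))
E
python3 - <<'E'
from h import *
from bench import *
def shot(n):
    d=eyes.capture("wrist"); cv2.imwrite(f"pics/{n}.png",d["color"]); np.savez(f"{n}.npz",**d)
    print(n,(-d["R"].T@d["t"]).round(0),d["R"][2].round(2))
print(solve_ik([428,-355,330],down(MY)))
bot.goto([428,-355,330],down(MY)); shot("wg")
p=M2W([-60,-200,0]); p[2]=350
bot.goto(p,down(MY)); shot("wp"); print(telemetry.get_obs()["time_s"])
a=[cv2.imread(f"pics/{n}.png") for n in("wg","wp")]
cv2.imwrite("pics/both.png",cv2.resize(np.vstack(a),(400*1,600)) if 0 else cv2.resize(np.hstack(a),(800,300)))
E
```

```text
[-7.13118210e-01  2.44845890e-01  1.42460418e+00 -4.44089210e-16
  1.47214258e+00  1.02784772e+00]
wg [ 501. -369.  472.] [-0.29  0.05 -0.96]
wp [ 591. -168.  492.] [-0.29  0.05 -0.96]
2.4833
```

View pics/both.png

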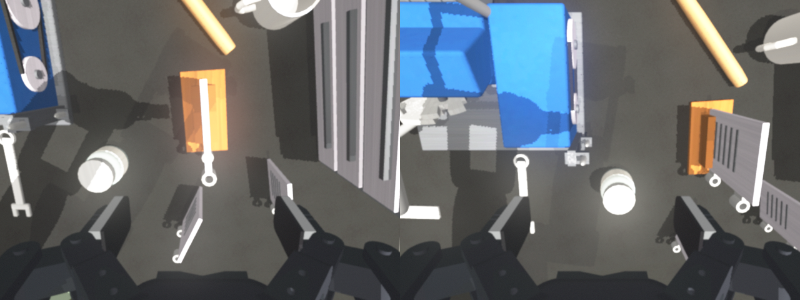

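The left half shows the guard from above: its edge runs (203,80)–(207,155) and the upper ring is at (208,180). The right half shows the machine's right side with the upper bracket and pin at (575,157). I'll enlarge both.

```bash
python3 - <<'E'
import cv2,numpy as np
a=cv2.imread("pics/wg.png")[120:320,280:400]; b=cv2.imread("pics/wp.png")[200:300,230:330]
cv2.imwrite("pics/z.png",np.hstack([cv2.resize(a,(300,500)),cv2.resize(b,(500,500),interpolation=cv2.INTER_CUBIC)]))
E
```

```text
(no output)
```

View pics/z.png

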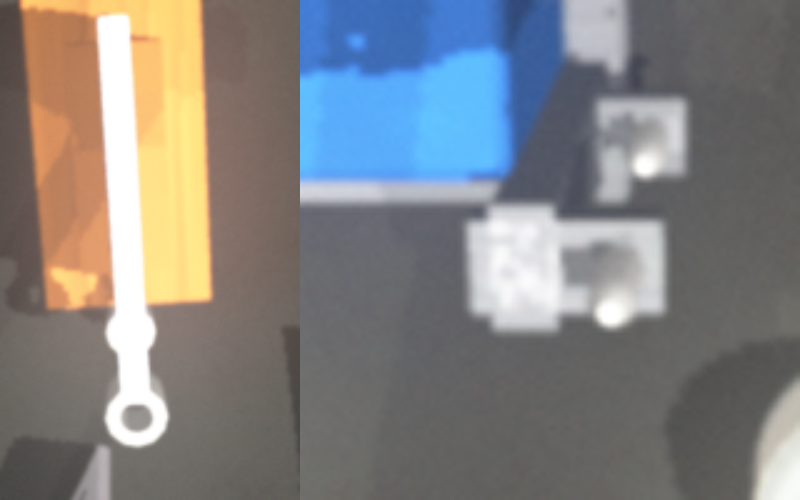

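The left crop shows the upper ring at full-image (334.8,286.8) and the top edge from (325.6,126) to (331.2,248). The right crop shows the pin tips at about (292.4,262.4) upper and (299.2,233) lower.

```bash
python3 - <<'E'
from h import *
g=np.load("wg.npz");p=np.load("wp.npz")
k=ray(g,[334.8,286.8],146)[0]
e=ray(g,[[325.6,126.5],[331.2,248]],175)
print("ring",k.round(1)); print("edge",e.round(1))
d=e[0]-e[1]; yaw=np.arctan2(d[1],d[0]); print("yaw edge",np.rad2deg(yaw))
# edge mask
for z in(175,):
    c=g["color"]; m=np.zeros((480,640),np.uint8); m[128:245,310:345]=(c[128:245,310:345].min(-1)>200)
    v,u=np.nonzero(m); P=ray(g,np.c_[u,v],z)[:,:2]; r=cv2.fitLine(P.astype(np.float32),cv2.DIST_L2,0,.01,.01).ravel(); print("fit",r,np.rad2deg(np.arctan2(r[1],r[0])),P.mean(0))
print("pinU",ray(p,[292.4,262.4],170)[0].round(1),"pinL",ray(p,[299.2,233],70)[0].round(1),"model",M2W([-100,-172,45]).round(1))
# chamber top in wp
W=cloud(p);c=p["color"].astype(int); u=np.arange(640)[None]+0*W[...,0]
b=(c[...,0]>c[...,2]+60)&(abs(W[...,2]-125)<5)&(u>140); print("chamber",rect(W[b]))
E
```

```text
ring [ 363.8 -355.9  146. ]
edge [[ 500.7 -370.8  175. ]
 [ 409.2 -359.6  175. ]]
yaw edge -6.9491630409447485
fit [ 9.9439937e-01 -1.0568794e-01  4.5774661e+02 -3.6554529e+02] -6.066803 [ 457.7466165  -365.54527366]
pinU [ 484.6 -123.1  170. ] pinL [ 484.2 -123.2   70. ] model [ 483.3 -119.5   45. ]
chamber (((607.3154296875, -62.57389831542969), (116.45759582519531, 198.287841796875), 80.24771881103516), array([[ 499.74088 , -103.16739 ],
       [ 695.1634  , -136.75511 ],
       [ 714.89    ,  -21.980408],
       [ 519.46747 ,   11.607315]], dtype=float32))
```

```bash
python3 - <<'E'
from h import *
from bench import *
MY=np.deg2rad(-9.75); y=np.deg2rad(-6.2); pin=np.array([484.0,-122.0,0])
gx=np.array([362.8,-354.5,0])+Rz(y)@[70,0,0]
o=down(y+np.pi)
bot.goto([gx[0],gx[1],270],o)
bot.movel([gx[0],gx[1],142],rate=120,threshold=15)
eoat.command_gripper(0)
s=telemetry.get_obs(); print(s["ee_pos"],s["gripper_width"],s["grasp_force"],s["ft_force"])
bot.movel([gx[0],gx[1],300],rate=150)
s=telemetry.get_obs(); print(s["gripper_width"],s["grasp_force"],s["ft_force"],s["wrist_torque"])
t=pin+Rz(MY)@[70,-50,0]
bot.goto([t[0],t[1],300],down(MY+np.pi))
bot.movel([t[0],t[1],202])
d=eyes.capture("wrist"); cv2.imwrite("pics/st.png",d["color"]); np.savez("st.npz",**d)
print(telemetry.get_obs()["time_s"],telemetry.get_obs()["ee_pos"],t)
E
```

```text
[ 432.50133335 -362.16649997  142.19065323] 7.248188173305841 59.18734788894653 [-0.6685166  -0.35151032  1.51551798]
7.376425015841428 58.663689494132996 [-0.37386427 -0.0774095  -3.20330811] [-0.04541158  0.04961284 -0.05142631]
10.3167 [ 545.1815168  -183.87146566  203.31623088] [ 544.52144894 -183.13226822    0.        ]
```

View pics/st.png

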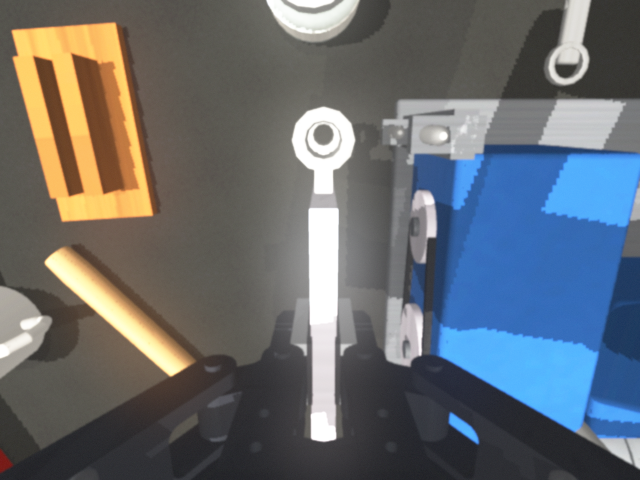

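The leaf is held straight. The upper ring is at (323,138) and the upper pin on its bracket is near (433,134). The lower bracket shows at (397,132). I'll zoom in for the pin tip.

```bash
python3 - <<'E'
import cv2,numpy as np
b=cv2.imread("pics/st.png")[90:180,280:490]
cv2.imwrite("pics/z2.png",cv2.resize(b,None,fx=3.8,fy=3.8,interpolation=cv2.INTER_CUBIC))
E
```

```text
(no output)
```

View pics/z2.png

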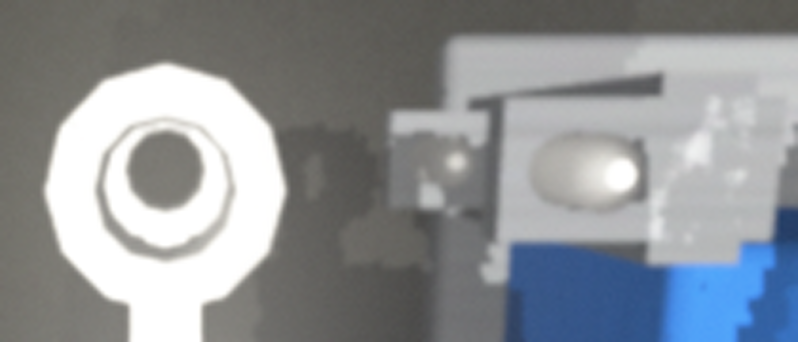

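```bash
python3 - <<'E'
from h import *
d=np.load("st.npz")
L=203.3-132
for n,uv,z in(("pinU",[443.2,135.8],171),("pinL",[400.3,132.9],71),("kU",[323.4,139.2],L+136),("kL",[323.4,134.5],L+36)):
    w=ray(d,uv,z)[0]; print(n,w.round(1),(Rz(MY).T@(w-[545.2,-183.9,0])).round(1))
W=cloud(d); print(W[120:135,323][:4].round(1), W[110:118,323].round(1)[:,2], d["mtx"][0,0])
E
```

```text
pinU [ 485.2 -122.3  171. ] [-69.6  50.6 171. ]
pinL [ 485.6 -122.    71. ] [-69.2  51.   71. ]
kU [ 476.7 -172.8  207.3] [-69.4  -0.6 207.3]
kL [ 477.1 -172.9  107.3] [-69.   -0.7 107.3]
[[ 470.5 -171.8  204.5]
 [ 470.7 -171.9  194.9]
 [ 470.2 -171.9  107. ]
 [ 470.7 -172.   105.2]] [205.8 206.3 207.6 206.  206.6 207.2 206.5 205.3] 392.39191008800174
```

```bash
python3 - <<'E'
from h import *
from bench import *
t=np.array([545.18,-183.87,0])+Rz(MY)@[-.2,51.3,0]
p=[t[0],t[1],203]
bot.movel(p,rate=80); bot.dwell(.2)
s=telemetry.get_obs(); print(t,s["ee_pos"],s["ft_force"])
e=t-s["ee_pos"]
p=[t[0]+e[0],t[1]+e[1],160]
hit=bot.movel(p,rate=30,threshold=10)
s=telemetry.get_obs(); print(hit,s["ee_pos"],s["ft_force"],s["wrist_torque"],s["time_s"])
d=eyes.capture("wrist"); cv2.imwrite("pics/lo.png",d["color"]); np.savez("lo.npz",**d)
E
```

```text
[ 553.67051834 -133.27710427    0.        ] [ 553.61251583 -133.66623627  202.93899058] [-0.1694344   0.59119308 -2.44198529]
True [ 554.02077255 -132.99337602  164.66947657] [ 1.79351243 -0.46724929  3.71197348] [0.08600558 0.45589739 0.01768042] 12.475
```

```bash
python3 - <<'E'
from h import *
from bench import *
eoat.command_gripper(40)
p=telemetry.get_obs()["ee_pos"]
bot.movel([p[0],p[1],260],rate=150)
d=eyes.capture("wrist"); a=d["color"]
np.savez("rel.npz",**d); e=eyes.capture("top"); np.savez("top1.npz",**e)
b=e["color"][90:250,200:380]
cv2.imwrite("pics/rel.png",np.hstack([cv2.resize(a,(400,300)),cv2.resize(b,(338,300))]))
s=telemetry.get_obs(); print(s["time_s"],s["ft_force"])
E
```

```text
13.8417 [-0.2364228  -0.73726037  0.07961622]
```

View pics/rel.png

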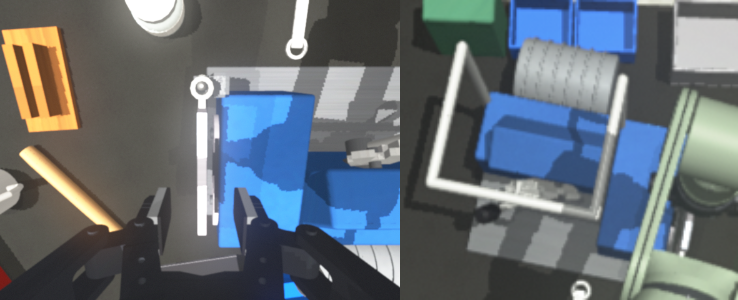

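The leaf hangs with the pin visible inside the ring at (203,87), and it lies closed along the side. Next is the lever: I'll check the kinematic model against the top image and test the IK.

```bash
cat >> h.py <<'E'
MR=np.array([613.,31.3,0])   # machine origin as the robot feels it
c3,s3=np.cos(np.pi/6),.5
PV=np.array([-12,50,68.]); PR=np.array([[c3,0,-s3],[0,1,0],[s3,0,c3]])  # cols x,y,z
def lever(s,lift,back=0,extra=np.deg2rad(10),dy=0,O=MR):
    "TCP pos & quat gripping knob at swing s (rad), lift mm, retracted back mm, dy mm left"
    a=.39-s; Q=Rz(MY)@PR@Rot.from_euler('x',-a).as_matrix()
    knob=O+Rz(MY)@PV+Q@[0,dy,158+lift]
    T=Q@Rot.from_euler('y',-extra).as_matrix()@np.diag([-1.,1,-1])
    return knob+T[:,2]*(19-back),quat(T),knob
E
python3 - <<'E'
from h import *
from bench import *
d=np.load("top0.npz"); _,q,k=lever(0,0,O=MO); print("pred",k.round(1),proj(d,k))
c=d["color"][185:225,225:275].max(-1)
W=cloud(d)[185:225,225:275]; m=(W[...,2]>150)&(W[...,2]<235)&(c<70); P=W[m]; print(m.sum(),np.median(P,0).round(1),P.min(0).round(),P.max(0).round())
v,u=np.nonzero(m); print("px",u.mean()+225,v.mean()+185)
for s,l,b in((0,0,100),(0,0,0),(0,16,0),(.3,16,0),(.65,13,0),(.85,0,0),(.85,0,100)):
    p,q,_=lever(s,l,b); print(p.round(0),Rot.from_quat(q[[1,2,3,0]]).as_matrix()[:,2].round(2),solve_ik(p,q))
E
```

```text
pred [545.8 156.  194.6] [246.22993334 203.60952593]
107 [543.9 153.9 208.2] [531. 139. 183.] [558. 170. 219.]
px 246.14018691588785 203.4485981308411
[505. 192. 251.] [ 0.53 -0.47 -0.7 ] [ 0.77287421  0.23454649  1.89088963 -0.89537263  1.14332871 -0.10854082]
[558. 145. 181.] [ 0.53 -0.47 -0.7 ] [ 0.62693396  0.3306254   1.96514337 -1.02473443  0.94973032 -0.02543801]
[552. 152. 194.] [ 0.53 -0.47 -0.7 ] [ 0.64653497  0.31324048  1.95066743 -0.99871163  0.97924253 -0.04870203]
[539. 109. 204.] [ 0.62 -0.2  -0.76] [ 0.43384977  0.12480831  2.12395575 -0.9772979   0.55494882 -0.18208542]
[533.  56. 197.] [ 0.66  0.14 -0.74] [-0.00359593  0.05384505  2.2557289   0.9650419   0.17834628 -2.35407829]
[540.  32. 178.] [ 0.66  0.33 -0.68] None
[475.  -1. 245.] [ 0.66  0.33 -0.68] None
```

```bash
cat >> h.py <<'E'
def lev(s,lift,b,back=0,extra=0,dy=0,O=MR,flip=1):
    "as lever() but tool side tilt b (rad, + = leaning left) given"
    a=.39-s; B=Rz(MY)@PR
    k=O+Rz(MY)@PV+B@Rot.from_euler('x',-a).as_matrix()@[0,dy,158+lift]
    T=B@Rot.from_euler('x',-b).as_matrix()@Rot.from_euler('y',-extra).as_matrix()@np.diag([-1.*flip,1.*flip,-1])
    return k+T[:,2]*(19-back),quat(T)
E
python3 - <<'E'
from h import *
from bench import *
for flip in(1,-1):
 for ex in(0,.1):
  for s in(0,.3,.65,.85):
   for b in(.39,.2,0,-.2):
    p,q=lev(s,0 if s in(0,.85) else 15,b,extra=ex,flip=flip); j=solve_ik(p,q)
    print(flip,ex,s,b,None if j is None else j.round(2))
E
```

```text
1 0 0 0.39 [ 0.57  0.34  1.86 -0.78  1.   -0.27]
1 0 0 0.2 [ 0.5   0.26  1.93 -0.71  0.79 -0.38]
1 0 0 0 [ 0.4   0.2   2.   -0.54  0.55 -0.6 ]
1 0 0 -0.2 [ 0.27  0.16  2.07 -0.08  0.36 -1.12]
1 0 0.3 0.39 [ 0.52  0.25  1.92 -0.78  0.99 -0.33]
1 0 0.3 0.2 [ 0.44  0.18  1.98 -0.68  0.78 -0.47]
1 0 0.3 0 [ 0.32  0.12  2.04 -0.46  0.56 -0.74]
1 0 0.3 -0.2 [ 0.18  0.09  2.09  0.05  0.41 -1.32]
1 0 0.65 0.39 [ 0.41  0.21  1.99 -0.81  0.91 -0.37]
1 0 0.65 0.2 [ 0.31  0.14  2.04 -0.68  0.7  -0.56]
1 0 0.65 0 [ 0.18  0.09  2.09 -0.37  0.5  -0.94]
1 0 0.65 -0.2 [ 0.02  0.07  2.12  0.26  0.41 -1.64]
1 0 0.85 0.39 [ 0.35  0.23  2.03 -0.86  0.83 -0.36]
1 0 0.85 0.2 [ 0.24  0.17  2.08 -0.72  0.61 -0.57]
1 0 0.85 0 [ 0.1   0.12  2.12 -0.34  0.42 -1.02]
1 0 0.85 -0.2 [-0.05  0.11  2.14  0.4   0.37 -1.84]
1 0.1 0 0.39 [ 0.6   0.33  1.92 -0.92  0.97 -0.14]
1 0.1 0 0.2 [ 0.53  0.25  1.99 -0.89  0.74 -0.19]
1 0.1 0 0 [ 0.43  0.19  2.07 -0.8   0.48 -0.33]
1 0.1 0 -0.2 [ 0.3   0.15  2.13 -0.38  0.22 -0.8 ]
1 0.1 0.3 0.39 [ 0.55  0.25  1.98 -0.91  0.95 -0.19]
1 0.1 0.3 0.2 [ 0.47  0.17  2.04 -0.86  0.73 -0
[... 883 characters left out ...]
-1 0 0.65 -0.2 [0.02 0.07 2.12 0.26 0.41 1.5 ]
-1 0 0.85 0.39 None
-1 0 0.85 0.2 None
-1 0 0.85 0 [ 0.1   0.12  2.12 -0.34  0.42  2.12]
-1 0 0.85 -0.2 [-0.05  0.11  2.14  0.4   0.37  1.3 ]
-1 0.1 0 0.39 None
-1 0.1 0 0.2 None
-1 0.1 0 0 None
-1 0.1 0 -0.2 [ 0.3   0.15  2.13 -0.38  0.22  2.34]
-1 0.1 0.3 0.39 None
-1 0.1 0.3 0.2 None
-1 0.1 0.3 0 None
-1 0.1 0.3 -0.2 [ 0.2   0.07  2.16 -0.1   0.26  1.99]
-1 0.1 0.65 0.39 None
-1 0.1 0.65 0.2 None
-1 0.1 0.65 0 [ 0.2   0.07  2.16 -0.6   0.38  2.44]
-1 0.1 0.65 -0.2 [0.04 0.05 2.19 0.3  0.26 1.46]
-1 0.1 0.85 0.39 None
-1 0.1 0.85 0.2 None
-1 0.1 0.85 0 [ 0.12  0.11  2.19 -0.61  0.3   2.4 ]
-1 0.1 0.85 -0.2 [-0.04  0.1   2.22  0.6   0.22  1.11]
```

```bash
python3 - <<'E'
from h import *
from bench import *
def st(n):
    s=telemetry.get_obs(); print(n,s["time_s"],s["ee_pos"].round(1),s["ft_force"].round(1),round(s["gripper_width"],1),round(s["grasp_force"],1))
X=.06
bot.movel([430,-130,340],rate=200)
eoat.command_gripper(65)
p,q=lev(0,0,.39,110,X); bot.goto(p,q); st("pre")
d=eyes.capture("wrist"); cv2.imwrite("pics/pre.png",d["color"])
p,q=lev(0,0,.39,0,X); print(bot.movel(p,rate=100,threshold=12)); st("at")
eoat.command_gripper(0); st("grip")
d=eyes.capture("wrist"); cv2.imwrite("pics/grip.png",np.hstack([cv2.resize(cv2.imread("pics/pre.png"),(400,300)),cv2.resize(d["color"],(400,300))]))
E
```

```text
pre 16.4083 [507.8 195.5 264.9] [ 0.   0.2 -0.4] 65.3 0.0
False
at 17.7083 [556.4 145.8 180.5] [0.1 0.4 0.7] 65.3 0.0
grip 18.1583 [556.3 145.9 180.4] [-2.5  2.2  4.4] 24.8 58.7
```

View pics/grip.png

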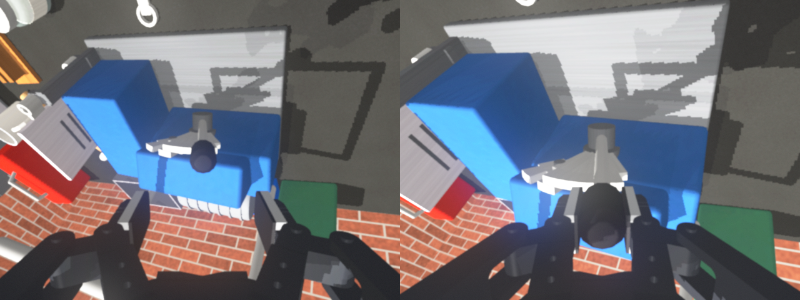

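The left half shows the knob centred ahead of the open fingers; the right half shows it held at (603,215). Now I'll lift it and swing.

```bash
python3 - <<'E'
from h import *
from bench import *
def st(n):
    s=telemetry.get_obs(); print(n,s["time_s"],s["ee_pos"].round(1),s["ft_force"].round(1),round(s["gripper_width"],1),round(s["grasp_force"],1))
X=.06
p,q=lev(0,16,.39,0,X); bot.movel(p,rate=40); bot.dwell(.15); st("up")
for s in(.15,.3,.45,.57,.65):
    p,q=lev(s,16,.39-s*.54/.65,0,X); bot.movel(p,q,rate=60); st(s)
p,q=lev(.65,13.5,-.15,0,X); bot.movel(p,q,rate=30); st("down")
d=eyes.capture("wrist"); e=eyes.capture("top"); cv2.imwrite("pics/sw.png",np.hstack([cv2.resize(d["color"],(400,300)),cv2.resize(e["color"][90:250,200:380],(338,300))]))
E
```

```text
up 18.9083 [550.1 152.1 191.2] [ 6.9 -3.1 -8. ] 24.3 59.3
0.15 19.45 [543.2 132.1 198. ] [ 7.9  1.2 -9.8] 24.4 60.0
0.3 19.9917 [537.8 110.6 201.6] [ 8.7  3.7 -9.8] 24.0 62.1
0.45 20.5333 [533.9  87.4 202.4] [ 7.   7.9 -9.6] 23.9 68.2
0.57 21.0167 [531.9  68.3 200.6] [ 5.4 11.4 -9. ] 24.3 77.9
0.65 21.4917 [530.6  55.6 197.9] [ 6.8 13.4 -6.3] 24.2 85.8
down 21.7417 [531.5  56.  196.9] [-3.3 10.4  4.6] 24.1 86.7
```

View pics/sw.png

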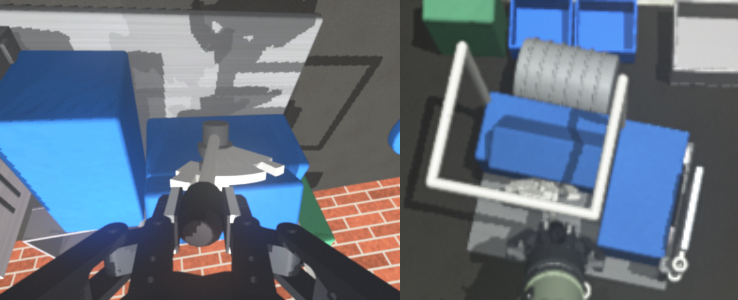

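The tooth is resting on the rim (the force reversed), the knob is held at (205,215), and the guard is still hanging closed. I'll open to a loose cage and push right.

```bash
python3 - <<'E'
from h import *
from bench import *
def st(n):
    s=telemetry.get_obs(); print(n,s["time_s"],s["ee_pos"].round(1),s["ft_force"].round(1),round(s["gripper_width"],1),round(s["grasp_force"],1))
X=.06
eoat.command_gripper(46); st("open")
p,q=lev(.65,8,-.15,0,X,dy=-7); print(bot.movel(p,q,rate=40,threshold=8)); st("near")
p,q=lev(.90,8,-.15,0,X,dy=-10); print(bot.movel(p,q,rate=20,threshold=6)); st("push")
d=eyes.capture("wrist"); e=eyes.capture("top"); np.savez("top2.npz",**e);cv2.imwrite("pics/pu.png",np.hstack([cv2.resize(d["color"],(400,300)),cv2.resize(e["color"][90:250,200:380],(338,300))]))
k=telemetry.get_obs()["ee_pos"]; B=Rz(MY)@PR
_,q=lev(.9,8,-.15,0,X); T=Rot.from_quat(q[[1,2,3,0]]).as_matrix()
r=B.T@(k-19*T[:,2]+T[:,1]*10-MR-Rz(MY)@PV); print("swing est",.39-np.arctan2(r[1],r[2]),np.hypot(*r[1:]))
E
```

```text
open 22.1833 [531.   53.9 195.6] [ 0.3 -0.3  0.4] 45.8 0.0
False
near 22.5583 [533.7  48.  189.4] [-0.7 -0.   0.3] 45.9 0.0
True
push 23.7917 [534.8  27.2 181.1] [-1.1  5.2  2.8] 46.2 2.7
swing est 0.7701661815532395 162.0061510626156
```

View pics/pu.png

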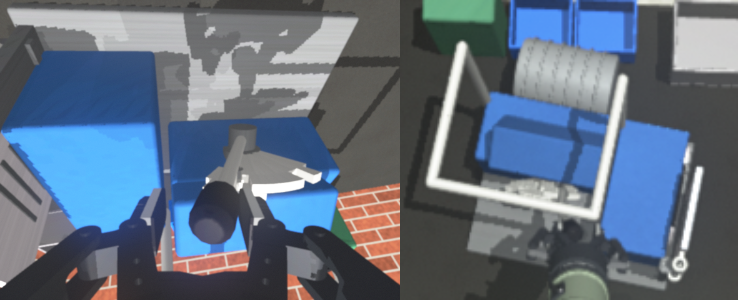

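The left finger touches the knob at (215,210), with an estimated swing of about 0.77. To check that it's seated, I'll push again with a small threshold and see whether it stops dead.

```bash
python3 - <<'E'
from h import *
from bench import *
X=.06
s=telemetry.get_obs(); p0=s["ee_pos"]
p,q=lev(.93,8,-.15,0,X,dy=-10); hit=bot.movel(p,q,rate=15,threshold=7)
s=telemetry.get_obs(); print(hit,s["time_s"],(s["ee_pos"]-p0).round(1),s["ft_force"].round(1))
# back off: recentre, then check depth of the knob with the wrist camera
c=s["ee_pos"]+Rz(MY)@[0,9,0]; bot.movel(c,rate=40)
p2=c-110*Rot.from_quat(q[[1,2,3,0]]).as_matrix()[:,2]; bot.movel(p2,rate=120)
s=telemetry.get_obs(); print(s["time_s"],s["ft_force"].round(1))
d=eyes.capture("wrist"); np.savez("fin.npz",**d); cv2.imwrite("pics/fin.png",d["color"])
W=cloud(d); B=Rz(MY)@PR; L=(W-MR-Rz(MY)@PV)@B   # pivot frame
m=(d["color"].max(-1)<75)&(np.hypot(L[...,1],L[...,2])>130)&(np.hypot(L[...,1],L[...,2])<205)&(abs(L[...,0])<25)
P=L[m]; r=np.hypot(P[:,1],P[:,2]); print(m.sum(),"swing",.39-np.median(np.arctan2(P[:,1],P[:,2])),"r pct",np.percentile(r,[5,50,95,99]).round(1))
E
```

```text
True 24.3417 [-0.  -0.3 -0.2] [-1.3  6.2  3.8]
25.7833 [ 0.2 -0.4 -0.6]
699 swing -1.6648008271205064 r pct [144.9 158.7 171.9 175.2]
```

View pics/fin.png

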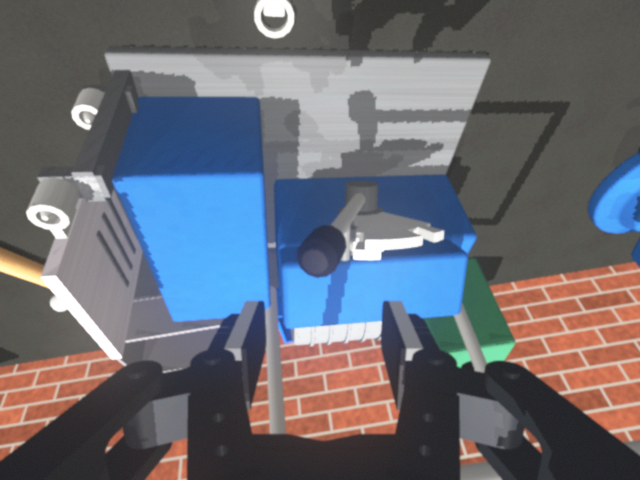

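The lever is now at the right with its knob at (320,250), against the plate at (365,245). The guard hangs at the left with both knuckles on their pins. One last numeric check on the lift.

```bash
python3 - <<'E'
from h import *
d=np.load("fin.npz"); W=cloud(d); B=Rz(MY)@PR; L=((W-MR-Rz(MY)@PV)@B)[220:282,292:350]
m=(d["color"][220:282,292:350].max(-1)<75); P=L[m]; r=np.hypot(P[:,1],P[:,2]); P=P[(r>130)&(r<210)]
r=np.hypot(P[:,1],P[:,2]); print(len(r),"swing",.39-np.median(np.arctan2(P[:,1],P[:,2])),np.percentile(r,[5,50,90,95,99]).round(1))
E
```

```text
216 swing 0.7772808077370557 [150.3 158.2 166.9 168.5 171. ]
```

```bash
python3 - <<'E'
from bench import workorder
print(workorder.hand_in())
E
```

```text
the job is handed in; nothing more can be done
None
```

I hung the guard on both pins, closed it and let go, then moved the lever into the run notch (swing about 0.78, lift about 0 by camera) and handed the job in at about 26 s; the hand-in call gave no verdict.

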